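Slide the patio tray home past its spring catch

ROBOT

A 6-joint arm with a two-finger parallel gripper is mounted at the origin on the work surface. World frame = base frame: x ahead of the robot, y to its left, z up, the work surface at z = 0. Lengths are in mm, angles in rad, forces in N, time in s.
With the tool pointing down it reaches from about 275 to 750 mm from the base axis. Payload 10.2 kg.
Tool frame: the origin (TCP) lies midway between the tips of the shut fingers; the grasp point (between the pads) lies 19 mm behind it (ctrl.pinch_z is the distance from the TCP to the grasp point, in mm); x points along the fingers, z is the direction in which the jaws open and shut, and the axes are right-handed (so a half turn about x gives the same grasp; the last joint's range is limited). The gripper opens to 85 mm and grips with 20 to 120 N. Pads are 22 mm wide; open, the fingers measure 114 mm over their backs; the gripper's body (76 mm by 85 mm) begins 54 mm behind the grasp point. The pads swing forward as they close: fully open they stand 13 mm farther back than shut.
Start: joints at [1.042, 0.313, 1.498, -0, 1.331, -0.223], TCP at [158.067, 500.645, 231.294] pointing down, gripper open.
Joint ranges: [-2.94, 2.94], [-0.97, 2.17], [0.19, 2.56], [-1.23, 4.37], [0.02, 3.11], [-2.88, 2.88]. Speed limits (rad/s): [2.39, 2.39, 3.01, 3.14, 3.14, 3.14].

INTERFACE

Orientations are given as a unit quaternion [w, x, y, z].
In Python, from rig import ctrl, capture, workorder, nets gives the robot as it stands. The module is installed in compiled form; this text tells all that it offers.
- The arm moves only by the tool send_rows, never from a script. Its argument "rows" is text: rows parted by semicolons, each of 5 numbers parted by spaces: the opening, from 0 (shut) to 1 (fully open), then the shift along the tool's x, y, z in cm, then the turn about the tool's x in units of 5 degrees (1.0 is 5 degrees). In form: grip x y z yaw; .... A call has 1 to 12 rows; each row is the pose to reach, as a shift and turn from the pose commanded when the call began, along the tool's axes at that moment; what a row does not reach only later rows make up. A row lasts 1/10 s, in which the tool goes at most 50 mm and 8.59 degrees, less where a joint would pass 70% of its speed; a pose out of reach is approached as far as the arm can. A call with a gripper value outside its range is refused whole. The fingers move at their own pace and stop on an object; "grip_force" is the grip in N (left out, the last holds). Time passes only in rows, so rows that repeat a pose let the fingers close. It gives the time, the measured TCP pose, the force and the opening at its end, in the units of the state.
- ctrl.sense(): the state, without advancing time (a new reading comes with each control period).
- capture(name): name is "scene" or "top" or "wrist"; returns a dict with "pixels" (384x512x3 uint8, red, green, blue), "intrinsics" (3x3 intrinsics, pixels), "dist" ([k1, k2, p1, p2, k3] as OpenCV has them; the pictures are not rectified), "view" (4x4, takes a point from world to camera coordinates); the wrist camera has in their place "mount" (4x4, takes a point from camera to tool coordinates, whose origin is the TCP and whose axes are the tool frame's). Camera axes: x right, y down, z forward; pixel columns grow to the right and rows downward; lengths in mm; the calibration is good to about 2 mm. A picture is of the moment at which its call begins: read the wrist's pose just before it. There is no depth.
- workorder.finish_job(): hands the job in, once; it reports no verdict.
Trained networks look in a picture, given as the dict that the camera call returned (one of the last four; its "shot" number tells which), for a name from the list of things; names that differ only in an ending like _2 or _b are one class to them, and where a whole thing is asked for, a point or a joint stands for the part that bears it (a point fixed in the world has none). Each returns a list of dicts, best first, with "confidence" (0 to 1); they miss things now and then, are a little off and sometimes report something else, mostly with a low value. They report only what shows in the picture. A call takes as long as a camera call.
- nets.boxes_of(picture, target): "location" ([x, y, z] in mm, in world coordinates, good to about 4 mm: the middle of the surface that is visible of it).
- nets.spot_point(picture, target): "location" ([x, y, z] in mm, in world coordinates, good to about 4 mm: a listed point, or the origin of a listed thing).
The state is a dict: "time_s": time; "joints": joint angles; "dq": joint speeds; "tau": joint torques, N m; "eef_pos": TCP position; "ee_rot": TCP orientation; "force": force on the tool from outside, world axes, zero at the start; "wrist_torque": the same for the moment, N m; "grip_width": opening from 0.0 (shut) to 1.0 (fully open).
Only numpy, scipy, OpenCV 4.12 (cv2) and the standard library are available. Lean on these libraries where they do the work, as an engineer would, in place of code of your own. Each camera call takes 0.05 s, during which the arm holds its last target.

TASK

The tray on the robot's right of this patio table has been left drawn out on its rails, and the raised tooth of the spring catch beside it blocks its push tab. With the fingertips hold the catch's thumb plate down and, still holding it down, push the tab along past it until the tray is fully home against the other tray; then let go, so that the catch springs up behind the tab and locks the tray. It is all pressing and pushing: do not pick up, knock over or shove anything standing in the trays or beside them.

Things in the scene. Friction and masses are not known exactly. Their poses are not given: they have to be found in the camera images.
- tray_unit: Powder-blue twin-tray unit, fixed on the table. Origin on the table top, at the middle of the line where the two closed trays meet. y: along the rails, towards the fixed left-hand (robot's left) tray; the sliding tray is pushed this way to get home. x: across the trays, away from the robot. The fixed tray covers y = 1 to 281 mm, x = -110 to 110 mm. Catch and tab: far side, x = 112 to 165 mm.
- tray_floor (a point): Centre of the sliding right-hand tray's inner floor, 40 mm above the table. Both trays: 220 mm (x) by 280 mm (y) outside, walls 4 mm thick, rim 66 mm above the table. Axes as the tray unit's. Moves with the tray.
- tray (a joint): Sliding tray along its rails, m: 0 = drawn out, 0.052 = fully home (hard stop, 2 mm gap to the other tray). Starts at 0 to 0.027. With the catch up the tab stops against the tooth at 0.030; its back face has cleared the tooth from 0.046 on. 0.9 to 1.5 kg on captive rails (cannot be lifted); 2 N slides it, 1 N more at 50 mm/s; it stays where it is left.
- tab_push (a point): Point on the back face of the sliding tray's push tab, the face to push towards +y of the tray unit. The tab is an upright metal plate 8 mm thick along the rails, 43 to 66 mm above the table, standing 55 mm out from the tray wall over the catch. The point is half-way up, 33 mm out from the wall, 22 mm from the tab's outer end. The back face looks to -y; axes as the tray unit's. Moves with the tray.
- catch (a joint): How far the spring catch is pressed down, m: 0 = up, 0.012 = fully down (hard stop). From 0.007 on its tooth is below the tab; hold it at 0.008 or more while the tab passes. The spring pushes back with about 2 N at first, 6.5 N fully down; it rises by itself when let go.
- catch_plate (a point): Top of the catch's flat steel thumb plate, half-way along it, in the lane where the finger runs (same line as tab_push). The plate reaches 42 mm either way along the rails (y), 31 mm towards the tray and 17 mm away from it; 40 mm above the table when up, 28 mm when fully down, free space round its ends and outer side. The tab passes 3 mm above the raised plate. Axes as the tray unit's. Moves with it.
- catch_tooth (a point): Centre of the top of the catch's stop tooth: 12 mm wide (x), 8 mm along the rails (y), standing 10 mm above the plate at its tray-side edge, top 50 mm above the table when up. It lies 25 mm towards the tray (-x) and 24 mm towards home (+y) from catch_plate, so that a finger up to 30 mm wide in the lane of catch_plate passes beside it. Moves with the plate.
- tub: Green plastic snack tub with clip-on lid, 145 x 110 mm over its clips, 64 mm high, standing in the fixed left-hand tray. Origin at the centre of its underside.
- tumbler: Stainless tumbler, 74 mm across, 112 mm high, standing in the fixed left-hand tray (rim 152 mm above the table). Origin at the centre of its underside.
- bowl: Empty glass bowl, 120 mm across, 50 mm high, in the sliding tray. Origin at the centre of its underside.
- coaster: Round ceramic coaster, 94 mm across, 8 mm thick, in the sliding tray. Origin at the centre of its underside.
- fork: Bamboo fork, 178 mm long, 27 mm wide, 6 mm thick, lying in the sliding tray near its far wall. Origin on its underside, near the middle of its length.
- candle_jar: Amber glass candle jar with a metal lid, 68 mm across, 75 mm high, on the table beyond the left-hand tray. Origin at the centre of its underside.

How it is judged (in metres and radians):
On the way, in this order (a step that is already met when the one before it is completed fails the run):
1. the catch is held down while the tray's tab is still behind its tooth (value of joint catch above 0.0075 m and value of joint tray below 0.031 m), for 0.05 s.
2. the tab comes past the tooth with the catch still held down (value of joint catch above 0.0075 m and value of joint tray above 0.0455 m), for 0.05 s.
At the end, for the whole second after the job is handed in: The sliding tray is home: its tab is past the tooth (tray joint above 0.0462 of 0.052 m), the catch has sprung up behind it (pressed less than 2 mm), the tray is still, and everything in and beside the trays stands upright (within 0.2 rad), at rest and in its tray (value of joint tray above 0.0462 m and value of joint catch below 0.002 m and velocity of joint tray between -0.01 and 0.01 m/s and height (world z) of each of tub, tumbler, bowl, coaster, fork above 0.034 m and angle between each of tub, tumbler, bowl, coaster, fork, candle_jar's own z axis and vertical below 0.2 rad and linear speed of each of tub, tumbler, bowl, coaster, fork, candle_jar below 0.03 m/s); the robot touches nothing.
It fails at once if a thing in or beside the trays is lifted (25 mm) (height (world z) of any of tub, tumbler, bowl, coaster, fork above 0.065 m or height (world z) of candle_jar above 0.025 m).
It fails at once if a thing in the sliding tray is shoved about (more than 30 mm beyond the tray's own travel) (distance of any of bowl, coaster, fork from where it was at the start of the episode above 0.085 m).
It fails at once if the tub, the tumbler or the candle jar is shoved (more than 20 mm) (distance of any of tub, tumbler, candle_jar from where it was at the start of the episode above 0.02 m).
It fails at once if something is tipped over (angle between any of tub, tumbler, bowl, coaster, fork, candle_jar's own z axis and vertical above 0.5 rad).
It also fails if it takes over 35 s, if anything falls off the work surface, if the arm or the gripper's body presses on something with over 40 N, if the wrist force passes 120 N, or if a joint passes its speed limit or range.

## Working session

There is one attempt and no reset: what is moved stays moved. The work goes in short steps, Python scripts to look and compute and a tool call to move; the robot and the scene stay as the last step left them, time stands still between calls to the robot, and variables do not carry over. Pictures are saved under pics/ and viewed, and the job is handed in when it is done.

Besides the shell and the picture viewer there is one more tool, called as a command line: name --argument value ..., lists and objects as JSON in quotes. send_rows: Moves the arm, as the interface text tells. Its arguments: {"type":"object","properties":{"rows":{"type":"string"},"grip_force":{"type":"number"}},"required":["rows"]}

```bash
mkdir -p pics; python3 - <<'E'
from rig import ctrl,capture,nets
import cv2
s=ctrl.sense();print(s['time_s'],s['eef_pos'],s['ee_rot'],s['grip_width'],s['force'],ctrl.pinch_z)
for n in ['scene','top']:
    p=capture(n);cv2.imwrite(f'pics/{n}1.png',p['pixels'][:,:,::-1])
    for t in ['tray_unit','tray_floor','tab_push','catch_plate','catch_tooth','tumbler','tub','candle_jar','bowl']:
        r=nets.spot_point(p,t);print(n,t,[(round(d['confidence'],2),[round(v) for v in d['location']]) for d in r[:2]])
print(ctrl.sense()['time_s'])
E
```

```text
0.0 [157.92254135 500.41419461 230.72622775] [ 0.56989492 -0.41819923  0.57073872  0.41783548] 0.9970764185854168 [ 0.65079365  0.44706533 -0.07470939] 18.700000000000003
scene tray_unit [(0.69, [497, -30, 2]), (0.57, [548, -216, 44])]
scene tray_floor [(0.8, [550, -216, 42])]
scene tab_push [(0.58, [668, -124, 53])]
scene catch_plate [(0.59, [672, -119, 40])]
scene catch_tooth [(0.62, [636, -97, 51])]
scene tumbler [(0.95, [503, 46, 41])]
scene tub [(0.62, [505, -154, 43])]
scene candle_jar [(0.72, [537, -281, 38]), (0.58, [624, 141, 3])]
scene bowl [(0.7, [505, -159, 43]), (0.3, [500, -34, 0])]
top tray_unit [(0.93, [496, -29, 1])]
top tray_floor [(0.56, [546, -216, 40])]
top tab_push [(0.8, [666, -130, 54])]
top catch_plate [(0.73, [665, -119, 41])]
top catch_tooth [(0.9, [634, -98, 52]), (0.21, [616, -195, 38])]
top tumbler [(0.76, [502, 46, 42])]
top tub [(0.73, [448, 163, 41])]
top candle_jar [(0.96, [618, 136, -2])]
top bowl [(0.8, [504, -156, 39])]
1.0
```

View images.

View pics/scene1.png

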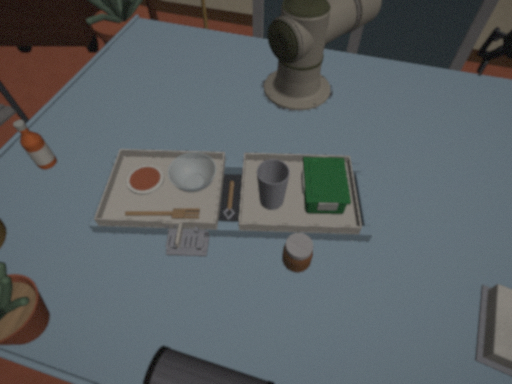

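View pics/top1.png

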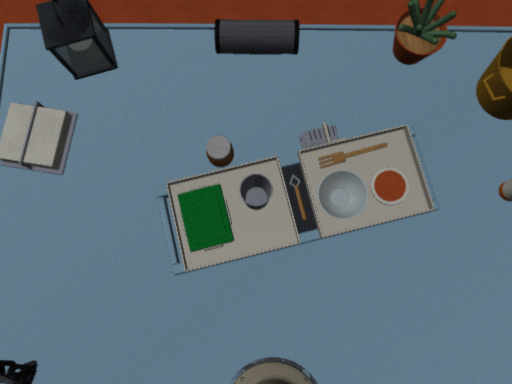

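```bash
cat > h.py <<'E'
import numpy as np
from scipy.spatial.transform import Rotation as R
from scipy.optimize import least_squares
from rig import ctrl,capture,nets
def pose():
    s=ctrl.sense();q=s['ee_rot'];return np.array(s['eef_pos']),R.from_quat([q[1],q[2],q[3],q[0]]).as_matrix(),s
# params: x0,y0,yaw,q,plate_y
def model(p):
    x0,y0,th,q,c=p
    L=lambda x,y:np.array([x0+x*np.cos(th)-y*np.sin(th),y0+x*np.sin(th)+y*np.cos(th)])
    return dict(tray_unit=L(0,0),tray_floor=L(0,-193+q),tab_push=L(143,c-18+q),catch_plate=L(143,c),catch_tooth=L(118,c+24))
def fit(obs):
    f=lambda p:np.concatenate([(model(p)[n]-np.array(l[:2]))*w for n,l,w in obs])
    r=least_squares(f,[497,-30,.26,5,-131],loss='soft_l1',f_scale=4);return r.x,r.fun
def cmd(target,yaw_u):
    """shift (cm) in tool axes and turn so tool z is along unit +-y"""
    p,M,s=pose()
    d=M.T@(np.array(target)-p)/10
    yv=np.array([-np.sin(yaw_u),np.cos(yaw_u),0]);v=M.T@yv
    a=np.degrees(np.arctan2(-v[1],v[2])); a=(a+90)%180-90
    return d,a/5,a
E
python3 - <<'E'
from h import *
obs=[('tray_unit',[497,-30],1),('tray_floor',[550,-216],1),('tab_push',[668,-124],.8),('catch_plate',[672,-119],.8),('catch_tooth',[636,-97],.8),
('tray_unit',[496,-29],1),('tray_floor',[546,-216],.8),('tab_push',[666,-130],1),('catch_plate',[665,-119],1),('catch_tooth',[634,-98],1)]
p,r=fit(obs);print(p.round(2),np.degrees(p[2]),r.reshape(-1,2).round(1))
print(model(p))
x=p;y=p[4]-18+p[3]-22
t=np.array([p[0]+143*np.cos(p[2])-y*np.sin(p[2]),p[1]+143*np.sin(p[2])+y*np.cos(p[2]),190])
print(t,cmd(t,p[2]));P,M,s=pose();print(M.round(3))
E
```

```text
[ 4.9624e+02 -3.1270e+01  2.6000e-01  3.2500e+00 -1.2461e+02] 14.760065043980077 [[-0.8 -1.3]
 [-5.4  1.2]
 [ 1.6 -4.5]
 [-4.6  2.9]
 [-0.  -1.2]
 [ 0.2 -2.3]
 [-1.1  1. ]
 [ 4.   0.4]
 [ 1.3  3.7]
 [ 2.  -0.5]]
{'tray_unit': array([496.24017871, -31.26561002]), 'tray_floor': array([ 544.58250472, -214.75170577]), 'tab_push': array([ 670.0258472 , -129.59261251]), 'catch_plate': array([ 666.26859029, -115.33172651]), 'catch_tooth': array([635.97903657, -98.49299333])}
[ 675.63082731 -150.86663888  190.        ] (array([  4.13153925, -68.96724782, -46.54880565]), np.float64(-6.455720088418381), np.float64(-32.27860044209191))
[[ 0.    -0.954  0.301]
 [-0.     0.301  0.954]
 [-1.    -0.    -0.   ]]
```

send_rows --rows "0 0 -17 -11.5 -1.6; 0 0 -35 -23 -3.2; 0 0 -35 -23 -3.2; 0 0 -52 -35 -4.8; 0 0 -52 -35 -4.8; 0 0 -52 -35 -4.8; 0 0 -69 -46.5 -6.5; 0 0 -69 -46.5 -6.5; 0 0 -69 -46.5 -6.5; 0 0 -69 -46.5 -6.5; 0 0 -69 -46.5 -6.5; 0 0 -69 -46.5 -6.5"

```text
time_s: 2.2
eef_pos: [518.6, 48.2, 231.4]
ee_rot: [-0.431, 0.561, -0.431, -0.561]
force: [0.6, 1.0, 0.2]
grip_width: -0.003
```

```bash
python3 - <<'E'
from h import *
p=[496.24,-31.27,.2576,3.25,-124.6]
print(cmd([675.6,-150.9,200],p[2]),pose()[1].round(3))
E
```

```text
(array([  3.14813375, -10.02894119, -23.29103917]), np.float64(0.04067664365728092), np.float64(0.2033832182864046)) [[ 0.    -0.966 -0.258]
 [ 0.    -0.258  0.966]
 [-1.    -0.    -0.   ]]
```

send_rows --rows "0 0 -10 -23.3 0; 0 0 -10 -23.3 0; 0 0 -10 -23.3 0; 0 0 -10 -23.3 0; 0 0 -10 -23.3 0; 0 3 -10 -23.3 0; 0 3 -10 -23.3 0; 0 3 -10 -23.3 0; 0 3 -10 -23.3 0"

```text
time_s: 3.1
eef_pos: [674.4, -148.2, 203.2]
ee_rot: [-0.43, 0.562, -0.43, -0.561]
force: [0.2, 0.7, 0.8]
grip_width: -0.002
```

```bash
python3 - <<'E'
from h import *
import cv2
P,M,s=pose();print(P,s['force'],s['dq'])
for n in ['wrist','top','scene']:
    p=capture(n);cv2.imwrite(f'pics/{n}2.png',cv2.resize(p['pixels'][:,:,::-1],(768,576)))
    for t in ['tray_unit','tray_floor','tab_push','catch_plate','catch_tooth']:
        r=nets.spot_point(p,t);print(n,t,[(round(d['confidence'],2),[round(v) for v in d['location']]) for d in r[:2]])
E
```

```text
[ 674.39628428 -148.15372273  203.19775575] [0.1783109  0.74726209 0.77464791] [ 0.00156659 -0.00826003 -0.00293895 -0.0019262  -0.00583693 -0.00191813]
wrist tray_unit [(0.95, [499, -34, 4])]
wrist tray_floor [(0.75, [546, -214, 41])]
wrist tab_push [(0.86, [667, -127, 56])]
wrist catch_plate []
wrist catch_tooth [(0.59, [634, -98, 49])]
top tray_unit [(0.67, [495, -31, 1])]
top tray_floor [(0.94, [545, -220, 40]), (0.52, [501, 48, 41])]
top tab_push []
top catch_plate []
top catch_tooth [(0.6, [635, -97, 52])]
scene tray_unit [(0.89, [497, -36, -2])]
scene tray_floor [(0.68, [550, -216, 42])]
scene tab_push [(0.52, [503, -157, 44])]
scene catch_plate [(0.98, [670, -119, 40]), (0.7, [534, -280, 37])]
scene catch_tooth []
```

View pics/wrist2.png

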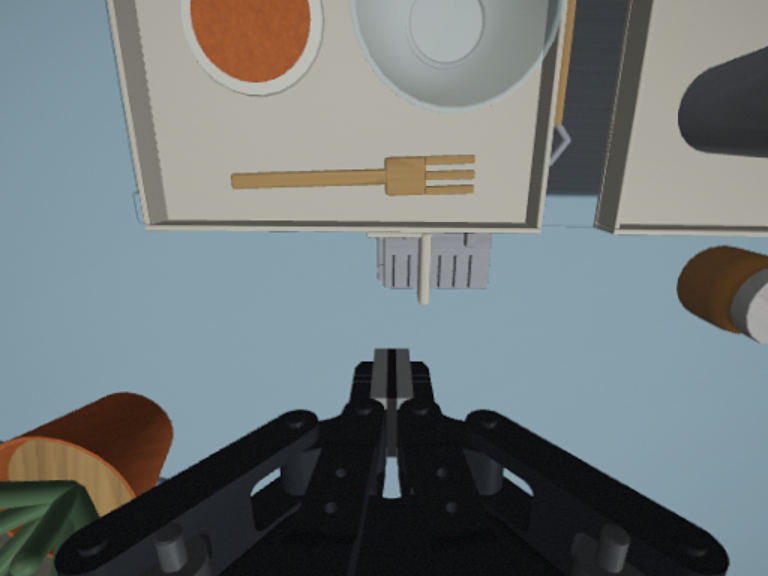

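```bash
python3 - <<'E'
from h import *
obs=[('tray_unit',[497,-30],1),('tray_floor',[550,-216],1),('tab_push',[668,-124],.8),('catch_plate',[672,-119],.8),('catch_tooth',[636,-97],.8),
('tray_unit',[496,-29],1),('tray_floor',[546,-216],.8),('tab_push',[666,-130],1),('catch_plate',[665,-119],1),('catch_tooth',[634,-98],1),
('tray_unit',[499,-34],1),('tray_floor',[546,-214],1),('tab_push',[667,-127],1),('catch_tooth',[634,-98],1),('tray_unit',[495,-31],1),('tray_floor',[545,-220],1),('catch_tooth',[635,-97],1),('tray_unit',[497,-36],1),('tray_floor',[550,-216],1),('catch_plate',[670,-119],1)]
p,r=fit(obs);print(p.round(4),np.degrees(p[2]),np.abs(r).max())
m=model(p);print(m)
import cv2
c=capture('wrist');P,M,s=pose()
mt=np.array(c['mount']);T=np.eye(4);T[:3,:3]=M;T[:3,3]=P
V=np.linalg.inv(T@mt)
im=c['pixels'][:,:,::-1].copy()
zs=dict(tray_unit=0,tray_floor=40,tab_push=54,catch_plate=40,catch_tooth=50)
pts=np.array([[*m[k],zs[k]] for k in m]+[[*P[:2],28]])
ip,_=cv2.projectPoints(pts,cv2.Rodrigues(V[:3,:3])[0],V[:3,3],np.array(c['intrinsics']),np.array(c['dist']))
for q in ip[:,0]: print(q.round()); cv2.drawMarker(im,tuple(int(v) for v in q),(0,0,255),0,8,1)
cv2.imwrite('pics/wrist3.png',cv2.resize(im,(768,576)))
E
```

```text
[ 4.964861e+02 -3.323640e+01  2.619000e-01  4.115900e+00 -1.231458e+02] 15.008159932574312 4.601100337452181
{'tray_unit': array([496.48610566, -33.23642859]), 'tray_floor': array([ 545.39889966, -215.6775256 ]), 'tab_push': array([ 670.09303929, -128.56135633]), 'catch_plate': array([ 666.49765159, -115.15082663]), 'catch_tooth': array([636.13546911, -98.44340687])}
[395.  51.]
[230.  42.]
[279. 181.]
[290. 178.]
[313. 159.]
[260. 175.]
```

View pics/wrist3.png

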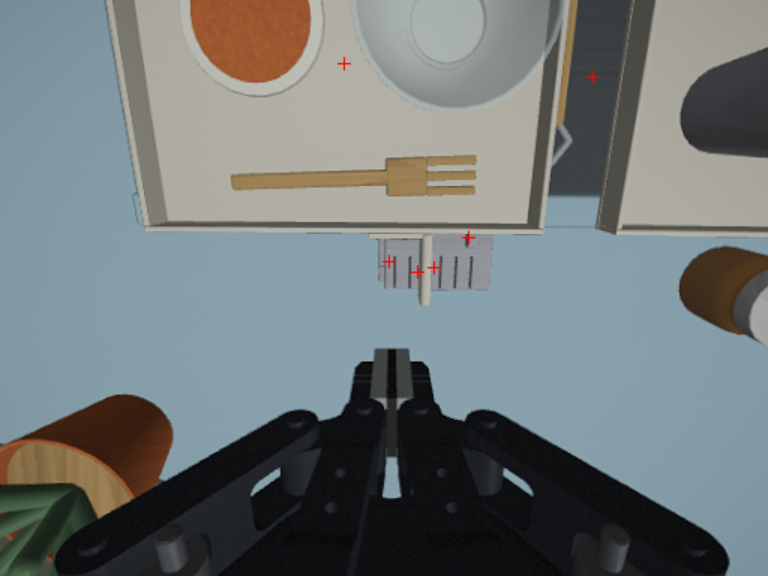

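```bash
python3 - <<'E'
from h import *
p=[496.486,-33.236,.2619,4.116,-123.15]
P,M,s=pose();th=p[2];d=P[:2]-np.array(p[:2])
u=np.array([d[0]*np.cos(th)+d[1]*np.sin(th),-d[0]*np.sin(th)+d[1]*np.cos(th)])
print('unit xy',u,'tab back y',p[4]-18+p[3])
ty=p[4]-18+p[3]-19
for z in (100,60,28):
  t=[p[0]+144*np.cos(th)-ty*np.sin(th),p[1]+144*np.sin(th)+ty*np.cos(th),z]
  print(cmd(t,th))
print(s['time_s'])
E
```

```text
unit xy [ 141.8552634  -157.97463977] tab back y -137.034
(array([10.13412316, -0.21406501,  0.1941591 ]), np.float64(-0.005036742659819992), np.float64(-0.025183713299099963))
(array([14.13412316, -0.21393739,  0.19415945]), np.float64(-0.005036742659819992), np.float64(-0.025183713299099963))
(array([17.33412316, -0.21383529,  0.19415972]), np.float64(-0.005036742659819992), np.float64(-0.025183713299099963))
4.05
```

send_rows --rows "0 5 -0.2 0.2 0; 0 10 -0.2 0.2 0; 0 13 -0.2 0.2 0; 0 14.5 -0.2 0.2 0; 0 14.5 -0.2 0.2 0; 0 14.5 -0.2 0.2 0; 0 14.5 -0.2 0.2 0"

```text
time_s: 4.75
eef_pos: [676.9, -147.1, 58.8]
ee_rot: [-0.431, 0.562, -0.43, -0.56]
force: [0.0, -0.3, -0.0]
grip_width: -0.0
```

```bash
python3 - <<'E'
from h import *
import cv2
p=[496.486,-33.236,.2619,4.116,-123.15]
P,M,s=pose();th=p[2];d=P[:2]-np.array(p[:2])
print(P,'unit xy',d[0]*np.cos(th)+d[1]*np.sin(th),-d[0]*np.sin(th)+d[1]*np.cos(th),s['force'])
for n in ['wrist','scene']:
    c=capture(n);im=c['pixels'][:,:,::-1]
    if n=='scene': im=im[180:280,120:250]
    cv2.imwrite(f'pics/{n}4.png',cv2.resize(im,(768,576)))
E
```

```text
[ 676.88700851 -147.06896259   58.76227605] unit xy 144.77609335926024 -156.6599822455368 [ 0.03721525 -0.29640426 -0.03806565]
```

View pics/wrist4.png

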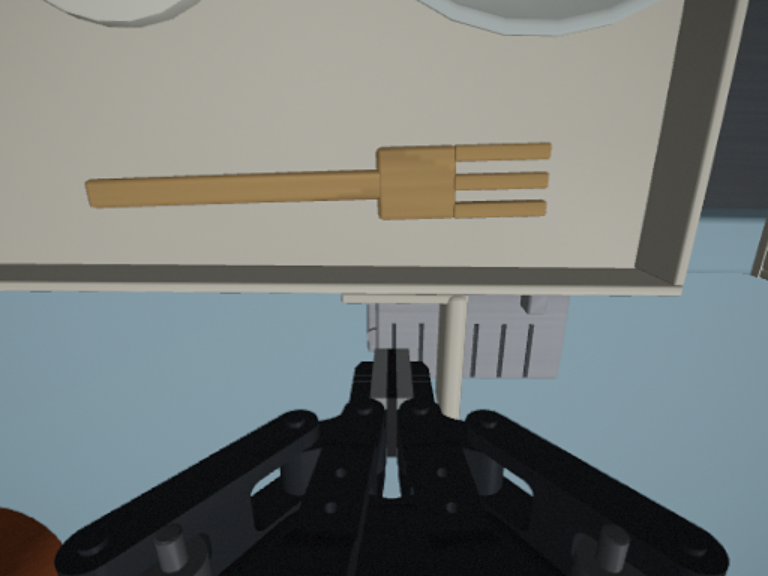

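View pics/scene4.png

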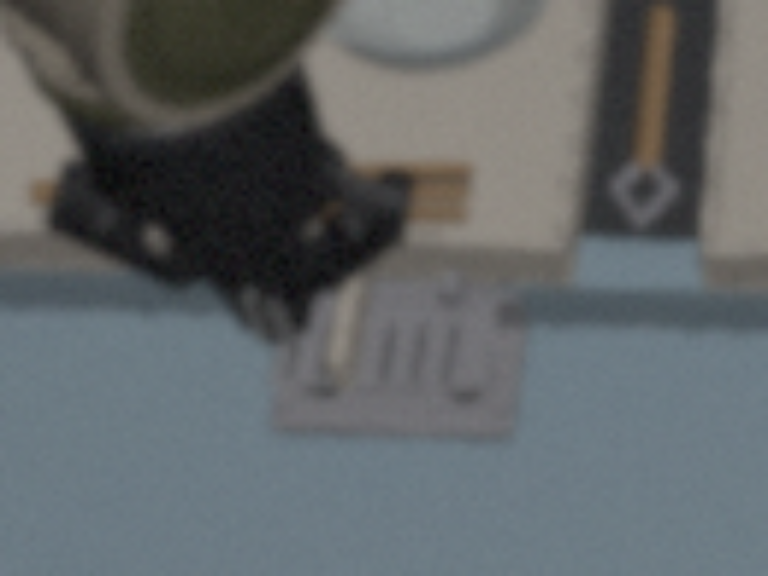

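send_rows --rows "0 1.0 0 0 0; 0 1.8 0 0 0; 0 2.2 0 0 0; 0 2.6 0 0 0; 0 3.0 0 0 0; 0 3.0 0 0 0; 0 3.0 0 0 0"

```text
time_s: 5.55
eef_pos: [676.0, -146.8, 27.8]
ee_rot: [-0.43, 0.561, -0.431, -0.561]
force: [-4.6, 1.6, 12.2]
grip_width: 0.0
```

send_rows --rows "0 -0.1 0 0 0; 0 -0.1 0 0 0; 0 -0.1 0 0 0"

```text
time_s: 5.85
eef_pos: [676.0, -146.8, 28.0]
ee_rot: [-0.431, 0.561, -0.431, -0.561]
force: [-1.3, 0.4, 7.4]
grip_width: 0.001
```

```bash
python3 - <<'E'
from h import *
import cv2
P,M,s=pose();print(P,s['force'],s['wrist_torque'])
for n in ['wrist','scene']:
    c=capture(n);im=c['pixels'][:,:,::-1]
    if n=='scene': im=im[180:280,120:250]
    cv2.imwrite(f'pics/{n}5.png',cv2.resize(im,(768,576)))
E
```

```text
[ 675.95981928 -146.75212723   28.02269891] [-1.31609067  0.38914824  7.4271274 ] [0.08540889 0.30137062 0.02087566]
```

View pics/wrist5.png

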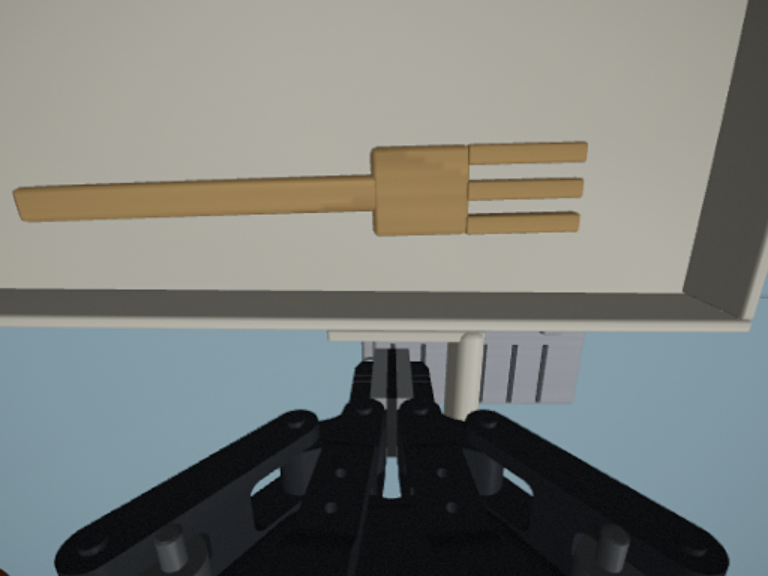

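View pics/scene5.png

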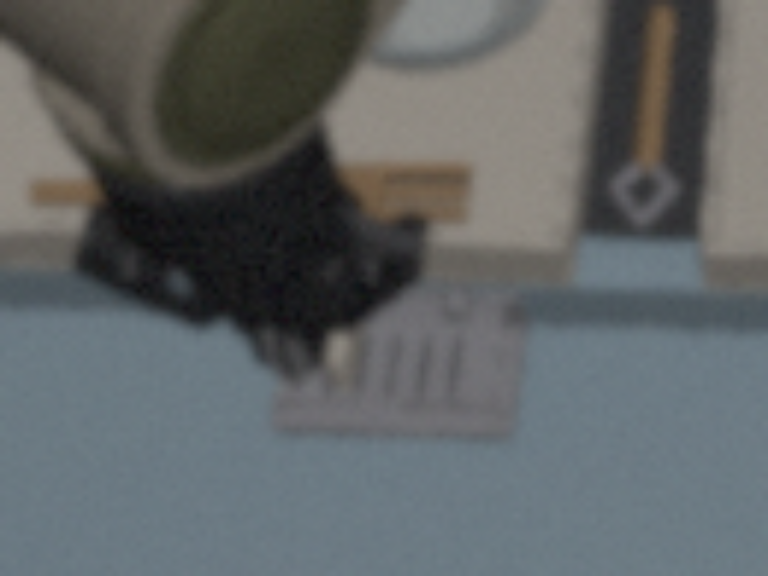

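send_rows --rows "0 -0.03 0 0.3 0; 0 -0.03 0 0.7 0; 0 -0.03 0 1.1 0; 0 -0.03 0 1.5 0; 0 -0.03 0 1.9 0; 0 -0.03 0 2.3 0; 0 -0.03 0 2.7 0; 0 -0.03 0 3.1 0; 0 -0.03 0 3.5 0; 0 -0.03 0 3.9 0; 0 -0.03 0 4.2 0; 0 -0.03 0 4.2 0"

```text
time_s: 7.15
eef_pos: [665.9, -106.9, 28.8]
ee_rot: [-0.431, 0.562, -0.43, -0.56]
force: [1.5, -2.5, 5.8]
grip_width: -0.004
```

```bash
python3 - <<'E'
from h import *
import cv2
P,M,s=pose();print(P,s['force'])
p=[496.486,-33.236,.2619,4.116,-123.15]
th=p[2];d=P[:2]-np.array(p[:2])
print('unit xy',d[0]*np.cos(th)+d[1]*np.sin(th),-d[0]*np.sin(th)+d[1]*np.cos(th))
for n in ['wrist','scene']:
    c=capture(n);im=c['pixels'][:,:,::-1]
    if n=='scene': im=im[130:280,80:280]
    cv2.imwrite(f'pics/{n}6.png',cv2.resize(im,(768,576)))
E
```

```text
[ 665.88917535 -106.91641351   28.76159896] [ 1.52957829 -2.53065902  5.79479517]
unit xy 144.54943525158154 -115.02912640294187
```

View pics/wrist6.png

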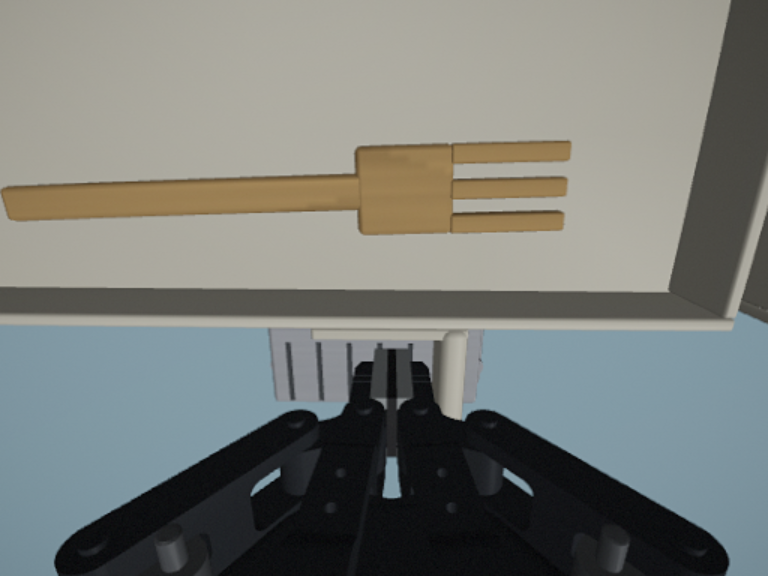

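View pics/scene6.png

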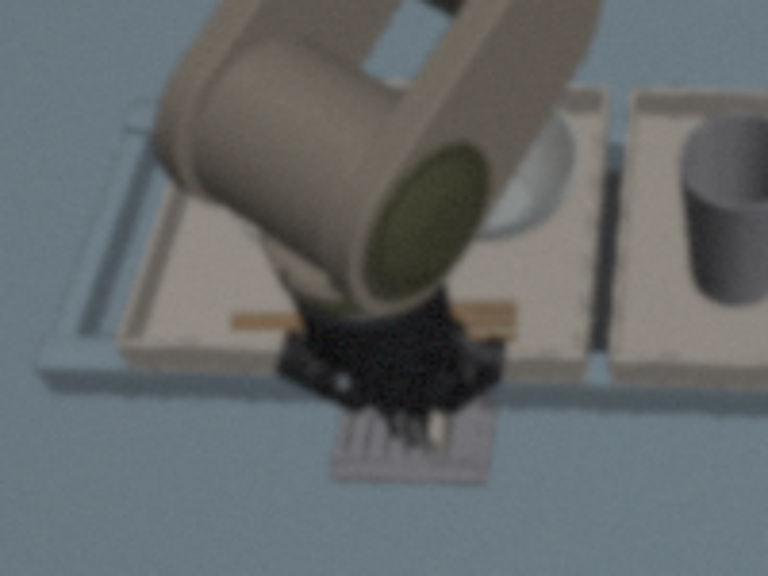

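send_rows --rows "0 0.05 0 0.3 0; 0 0.05 0 0.6 0; 0 0.05 0 0.8 0; 0 0.05 0 1.0 0; 0 0.05 0 1.2 0; 0 0.05 0 1.2 0; 0 0.05 0 1.2 0"

```text
time_s: 7.95
eef_pos: [663.0, -95.6, 28.5]
ee_rot: [-0.431, 0.562, -0.43, -0.559]
force: [1.5, -3.9, 6.4]
grip_width: -0.001
```

send_rows --rows "0 0 0 0.1 0; 0 0 0 0.2 0; 0 0 0 0.3 0; 0 0 0 0.3 0; 0 0 0 0.3 0"

```text
time_s: 8.45
eef_pos: [662.6, -94.2, 28.6]
ee_rot: [-0.431, 0.563, -0.431, -0.558]
force: [4.0, -10.6, 6.6]
grip_width: -0.001
```

```bash
python3 - <<'E'
from h import *
import cv2
P,M,s=pose();print(P,s['force'])
for n in ['wrist','top']:
    c=capture(n);im=c['pixels'][:,:,::-1]
    if n=='top': im=im[100:250,240:440]
    cv2.imwrite(f'pics/{n}7.png',cv2.resize(im,(768,576)))
E
```

```text
[662.58007814 -94.17743276  28.56237975] [  3.96688958 -10.63047077   6.57343494]
```

View pics/wrist7.png

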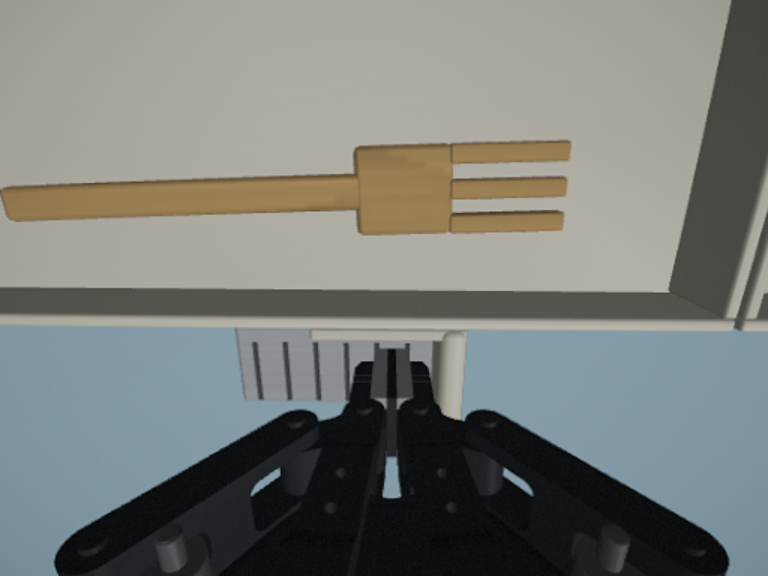

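View pics/top7.png

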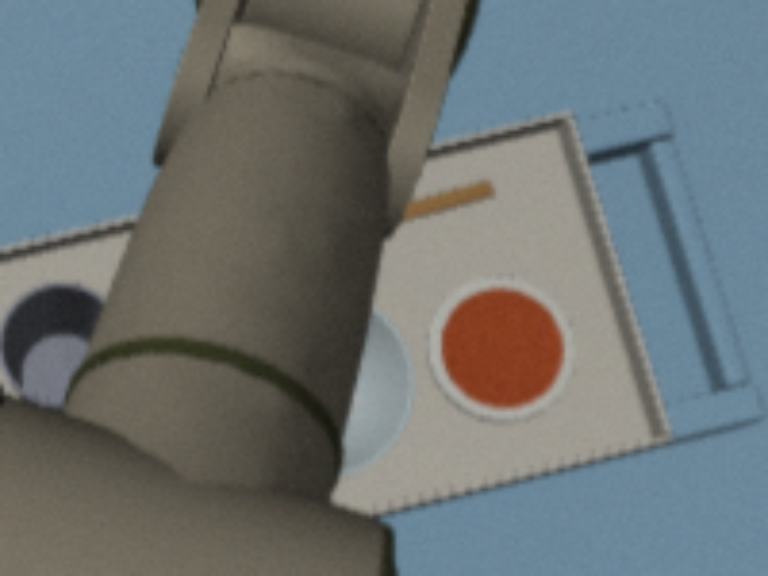

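send_rows --rows "0 0 0 -0.2 0; 0 0 0 -0.5 0; 0 0 0 -0.6 0; 0 -0.5 0 -0.6 0; 0 -1.2 0 -0.6 0; 0 -2.5 0 -0.6 0; 0 -6 0 -0.6 0; 0 -10 0 -0.6 0; 0 -14 0 -0.6 0; 0 -17 0 -0.6 0; 0 -17 0 -0.6 0; 0 -17 0 -0.6 0"

```text
time_s: 9.75
eef_pos: [662.4, -97.5, 197.4]
ee_rot: [-0.431, 0.561, -0.431, -0.561]
force: [-0.4, -0.4, -0.9]
grip_width: -0.001
```

```bash
python3 - <<'E'
from h import *
import cv2
P,M,s=pose();print(P,s['force'])
for n in ['wrist','scene']:
    c=capture(n);im=c['pixels'][:,:,::-1]
    for t in ['tray_floor','catch_plate','catch_tooth','tab_push']:
        r=nets.spot_point(c,t);print(n,t,[(round(d['confidence'],2),[round(v) for v in d['location']]) for d in r[:2]])
    if n=='scene': im=im[130:280,80:280]
    cv2.imwrite(f'pics/{n}8.png',cv2.resize(im,(768,576)))
E
```

```text
[662.41816616 -97.52733361 197.40754228] [-0.37654181 -0.42300069 -0.91800705]
wrist tray_floor [(0.74, [535, -168, 40])]
wrist catch_plate [(0.79, [666, -113, 38])]
wrist catch_tooth [(0.54, [497, -112, 36])]
wrist tab_push [(0.92, [655, -81, 54])]
scene tray_floor [(0.86, [536, -170, 42])]
scene catch_plate [(0.71, [669, -120, 40])]
scene catch_tooth [(0.74, [641, -93, 50])]
scene tab_push [(0.85, [656, -76, 56])]
```

View pics/wrist8.png

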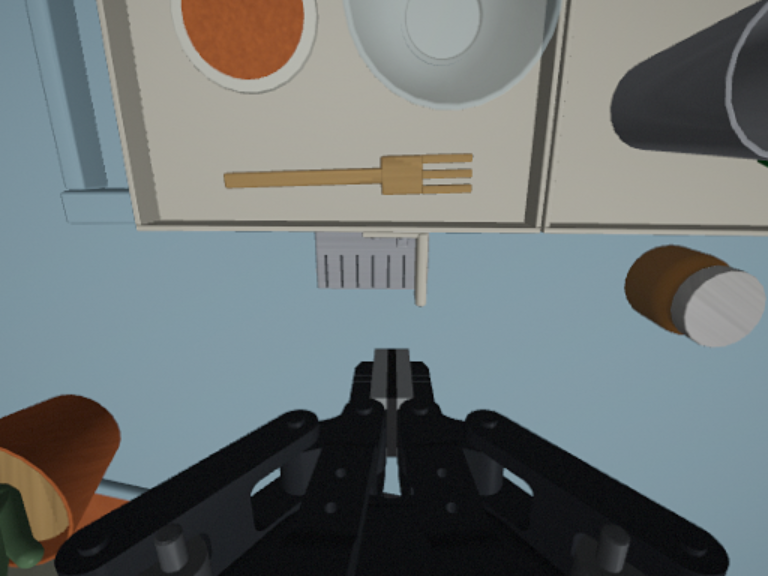

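View pics/scene8.png

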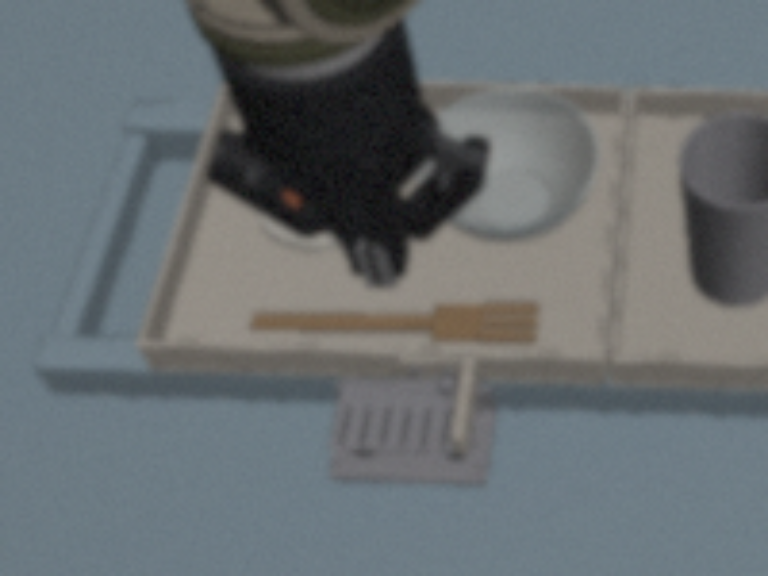

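The wrist picture shows the trays meeting at column 545. The tab at about (420,270) is past the tooth at about (400,240), and everything is upright. The networks put the plate at z = 38 to 40 and the tooth at z = 50, which means the catch is up.

```bash
python3 -c "
from rig import workorder;print(workorder.finish_job())"
```

```text
the job is handed in; nothing more can be done
None
```

The tray is home and locked, and I handed the job in at about 10 s of the 35 s allowed. With the fingers shut I pressed the thumb plate down to its stop (tip at z of about 28 mm). Holding it down, I pushed the tab home, and the force along the rails rose to about 11 N at the hard stop. I then backed off 6 mm and lifted clear.

**Last checks:**
- **Tray:** its floor centre moved about 48 mm, from an estimated start of about 4 mm on the joint. The pictures show the two trays meeting.
- **Catch:** the networks put the plate at z = 38 to 40 mm and the tooth top at z = 50 mm, so the catch is up behind the tab. The wrist network's tooth report was clearly wrong (a point in the tray), so the tooth height is from the scene camera alone.
- **Things in and beside the trays:** everything in view looked upright and undisturbed. The tub was mostly out of view in the last pictures.
- **Robot:** clear of everything, with wrist force about 1 N.

The catch and tray joint values could not be read directly. That the catch stayed pressed deeper than 7.5 mm during the pass is inferred from the tip height (28 to 29 mm) and the steady force of about 6 N. The hand-in gave no verdict.

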